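# Lock the mincer head and hang the mallet

### The arm

A 7-joint arm with a two-finger parallel gripper is mounted at the origin on the work surface. World frame = base frame: x ahead of the robot, y to its left, z up, the work surface at z = 0. Lengths are in m, angles in rad, forces in N, time in s.
With the tool pointing down it reaches from about 0.425 to 0.825 m from the base axis. Payload 3.6 kg.
Tool frame: the origin (TCP) lies midway between the tips of the shut fingers; the grasp point (between the pads) lies 19 mm behind it; y points along the fingers, z is the direction in which the jaws open and shut, and the axes are right-handed (so a half turn about y gives the same grasp; the last joint's range is limited). The gripper opens to 85 mm and grips with 20 to 120 N. Pads are 22 mm wide; open, the fingers measure 114 mm over their backs; the gripper's body (76 mm by 85 mm) begins 54 mm behind the grasp point. The pads swing forward as they close: fully open they stand 13 mm farther back than shut.
Start: joints at [1.127, 0.615, -0.013, 1.423, 0.008, 1.103, -0.04], TCP at [0.263, -0.594, 0.231] pointing down, gripper open.
Joint ranges: [-3.12, 3.12], [-0.3, 2.06], [-1.34, 1.32], [0.26, 2.42], [-1.36, 4.5], [0.01, 1.98], [-2.84, 2.84]. Speed limits (rad/s): [2.79, 2.79, 3.14, 3.14, 3.14, 3.14, 3.14].

### API

Orientations are given as [roll, pitch, yaw] about the fixed x, y, z axes, in that order (R = Rz(yaw) Ry(pitch) Rx(roll)).
In Python, from plant import * gives the robot as it stands.
- The arm moves only by the tool apply_moves, never from a script. Its argument "targets" is a list of rows, each an object with "xyz": the shift along the tool's x, y, z in mm, a list of three; "twist": the turn, a rotation vector about the tool's x, y, z in rad, a list of three; "gripper": the finger opening in mm, from 0 to 85.4. In form: [{"xyz": [dx, dy, dz], "twist": [wx, wy, wz], "gripper": gripper}, ...]. A call has 1 to 20 rows; each row is the pose to reach, as a shift and turn from the pose measured when the call began, along the tool's axes at that moment; what a row does not reach only later rows make up. A row lasts 1/12 s, in which the tool goes at most 41.7 mm and 7.16 degrees, less where a joint would pass 70% of its speed; a pose out of reach is approached as far as the arm can. A call with a gripper value outside its range is refused whole. The fingers move at their own pace and stop on an object; "grip_force" is the grip in N (left out, the last holds). Time passes only in rows, so rows that repeat a pose let the fingers close. It gives the time, the measured TCP pose, the force and the opening at its end, in the units of the state.
- read_state(): the state, without advancing time (a new reading comes with each control period).
- camera(name): name is "side" or "top"; returns (picture, depth): 400x640x3 uint8, red, green, blue; 400x640 float32, m along the optical axis (not along the pixel's ray), 0 where there is no reading.
- camera_info(name): a dict with "vertical_fov" (degrees; the focal length in pixels is half the picture's height over the tangent of half this angle, whatever the lens; pixels are square), "cx", "cy" (the principal point, pixels), "view" (4x4, takes a point from world to camera coordinates). Camera axes: x right, y up, looking along -z (the intrinsics and any distortion apply to the point x, -y, -z); pixel columns grow to the right and rows downward; lengths in m; the calibration is good to about 2 mm. A picture is of the moment at which its call begins. camera_info takes no time and is no camera call.
- finish_job(): hands the job in, once; it reports no verdict.
The state is a dict: "clock": time; "joint_positions": joint angles; "joint_velocities": joint speeds; "tau": joint torques, N m; "tool_pos": TCP position; "tool_rot": TCP orientation; "contact_force": force on the tool from outside, world axes, zero at the start; "ft_torque": the same for the moment, N m; "grip_width": finger opening in m.
Only numpy, scipy, OpenCV 4.12 (cv2) and the standard library are available. Lean on these libraries where they do the work, as an engineer would, in place of code of your own. Each camera call takes 0.05 s, during which the arm holds its last target. There are 200 camera calls.

### The job

Pick up the steel mallet and knock the mincer's sprung locking pin fully home with it: a brisk blow or several with the mallet's head, not a slow push, and never the gripper itself. Then hang the mallet by the eye in its shank on the steel peg of the white stand and let go, leaving it hanging still with the pin down. Leave the jar, the can and the other kitchen things standing where they are.

Things in the scene. Friction and masses are not known exactly. Their poses are not given: they have to be found in the camera images.
- mallet: Steel mallet, 170 mm tall, 0.55 kg, upright on its striking face. Origin: centre of that face; z up. Round head 72 mm across, z 0-34 mm; flat shank 46 mm wide (y), 10 mm thick (x), z 34-110 mm, with an oblong eye through it along x, 30 mm wide and 42 mm high (z 52-94 mm); round wooden grip 28 mm across, z 110-170 mm. Same after a half turn.
- mallet_eye (a point): Centre of the eye in the mallet's shank, 73 mm above the striking face; the eye passes through along x of the mallet.
- mallet_grip (a point): Middle of the mallet's wooden grip, 140 mm above the striking face.
- mincer: Aluminium and steel mincer fixed to the bench, lying along its y: base 150 x 360 mm; drive housing 120 x 150 mm, 165 mm high, from y=65 to 215 mm; barrel to y=-160 mm with an upright feed tube (44 mm across, top at 165 mm) at y=-88 mm. Origin: on the bench directly under the locking pin; z up.
- lock_pin (a joint): Sprung locking pin of the mincer, sliding straight down; 0 = fully raised, 0.020 m = fully home, its head resting on the boss below. It needs about 7 N to start and 11 N to get home, and stays where it is left.
- pin_top (a point): Centre of the top of the pin's round steel head (32 mm across, 12 mm thick), facing up between the housing and the feed tube. It is 137 mm above the bench with the pin raised, 117 mm when home.
- stand: White hanging stand fixed to the bench: base 150 x 150 x 16 mm; upright post 50 mm wide, top at 192 mm, front face at x=+39 mm. Origin: on the bench under the peg; z up. One round steel peg, 12 mm thick, leaves the post at z=148 mm and points along -x, rising to its tip at x=-55, z=168 mm (centre line).
- peg_tip (a point): End of the peg's centre line, at x=-55 mm, y=0, z=168 mm of the stand (the round end is 6 mm farther).
- jar: Glass jar with a steel lid, 68 mm across, 100 mm high, a bystander. Origin under its centre.
- can: Food can, 72 mm across, 85 mm high, a bystander. Origin under its centre.
- bowl: Steel bowl, 110 mm across, 55 mm high, a bystander. Origin under its centre.
- tub: Open white plastic tub, 160 x 120 x 60 mm, a bystander. Origin under its centre.
- spatula: Spatula lying on the bench, a bystander. Origin under its middle.
- mill: Dark wooden pepper mill, 52 mm across, 130 mm high, a bystander. Origin under its centre.
There are look-alikes about, which are no part of the job. Leave any blue, pink or yellow look-alike of the mallet alone.

How it is judged:
By the outcome, as a careful person would: the job done as asked, in the order asked, and still so for the second after the job is handed in, with the robot touching nothing.
It also fails if it takes over 48 s, if anything falls off the work surface, if the arm or the gripper's body presses on something with over 40 N, if the wrist force passes 120 N, or if a joint passes its speed limit or range.

## Working session

There is one attempt and no reset: what is moved stays moved. The work goes in short steps, Python scripts to look and compute and a tool call to move; the robot and the scene stay as the last step left them, time stands still between calls to the robot, and variables do not carry over. Pictures are saved under pics/ and viewed, on a budget of 10 in all, crops included, one or two more only if the job needs it, and the job is handed in when it is done.

Besides the shell and the picture viewer there is one more tool, called after "Request:" by a JSON object that holds its "name" and its "arguments". apply_moves: Moves the arm, as the interface text tells. Its arguments: {"type":"object","properties":{"targets":{"type":"array","items":{"type":"object","properties":{"xyz":{"type":"array","items":{"type":"number"}},"twist":{"type":"array","items":{"type":"number"}},"gripper":{"type":"number"}}}},"grip_force":{"type":"number"}},"required":["targets"]}

```bash
mkdir -p pics; ls
python3 - <<'E'
from plant import *
import cv2,numpy as np
s=read_state(); print({k:np.round(v,3).tolist() for k,v in s.items()})
for n in("side","top"):
    p,d=camera(n); i=camera_info(n); print(n,{k:(np.round(v,4).tolist() if not isinstance(v,str) else v) for k,v in i.items()})
    np.savez(f"{n}0.npz",p=p,d=d); cv2.imwrite(f"pics/{n}0.png",p[:,:,::-1])
    print((d>0).mean(), d[d>0].min(), d.max())
E
```

```text
pics
{'clock': 0.0, 'joint_positions': [1.127, 0.616, -0.013, 1.425, 0.008, 1.103, -0.04], 'joint_velocities': [0.001, 0.0, -0.0, -0.001, 0.001, -0.001, -0.0], 'tau': [-0.0, -46.921, 0.259, -17.104, 0.01, 0.01, -0.0], 'tool_pos': [0.263, -0.594, 0.23], 'tool_rot': [-1.573, -0.0, -2.725], 'contact_force': [0.341, 0.004, -0.164], 'ft_torque': [0.043, 0.005, 0.002], 'grip_width': 0.086}
side {'vertical_fov': 48.6543, 'cx': 310.5586, 'cy': 206.6839, 'view': [[-0.9965, -0.0834, -0.006, 0.5383], [0.0412, -0.5521, 0.8328, -0.0664], [-0.0727, 0.8296, 0.5536, -1.3382], [0.0, 0.0, 0.0, 1.0]]}
0.996078125 0.84265673 3.7252944
top {'vertical_fov': 54.5652, 'cx': 320.2652, 'cy': 193.5368, 'view': [[0.0261, -0.9996, 0.0068, 0.0768], [0.9729, 0.027, 0.2295, -0.5835], [-0.2296, 0.0006, 0.9733, -1.1152], [0.0, 0.0, 0.0, 1.0]]}
0.99584375 0.47602835 2.1937978
```

View pics/side0.png

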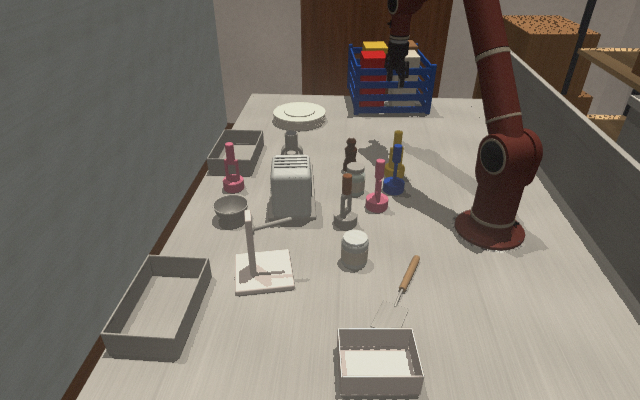

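View pics/top0.png

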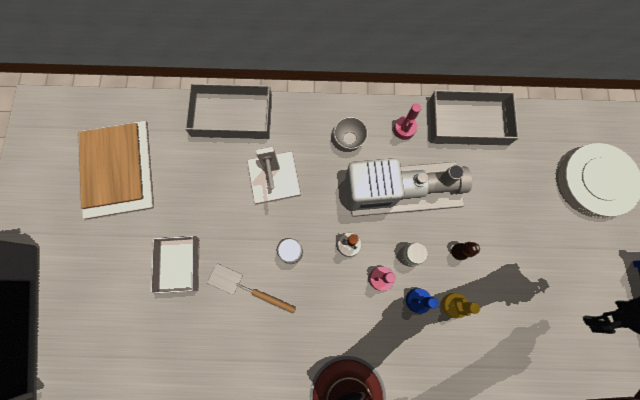

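Side view: steel mallet at about (346,205), mincer (292,185), stand (260,250), with its peg rising to (290,219). Top view: mallet at (348,243), pin head at about (421,178), peg (268,172), jar (290,250), can (415,254).

```bash
cat > h.py <<'E'
import numpy as np
from plant import *
def cloud(n,d,info=None):
    i=info or camera_info(n); f=200/np.tan(np.radians(i["vertical_fov"])/2)
    v,u=np.mgrid[:400,:640]
    X=np.stack([(u-i["cx"])/f*d,-(v-i["cy"])/f*d,-d,np.ones_like(d)],-1)
    return (X@np.linalg.inv(i["view"]).T)[...,:3]
def proj(n,P):
    i=camera_info(n); f=200/np.tan(np.radians(i["vertical_fov"])/2)
    c=np.c_[np.atleast_2d(P),np.ones(len(np.atleast_2d(P)))]@np.array(i["view"]).T
    return np.c_[i["cx"]+f*c[:,0]/-c[:,2], i["cy"]-f*c[:,1]/-c[:,2]]
E
python3 - <<'E'
from h import *
import cv2
W={}
for n in("top","side"):
    z=np.load(n+"0.npz"); W[n]=(cloud(n,z["d"]),z["p"])
np.set_printoptions(precision=4,suppress=True)
def box(n,u0,u1,v0,v1): 
    w,p=W[n]; return w[v0:v1,u0:u1].reshape(-1,3),p[v0:v1,u0:u1].reshape(-1,3).astype(int)
# bench check
for n in W:
    w=W[n][0]; m=(w[...,0]>.3)&(w[...,0]<.9)&(abs(w[...,1])<.6)&(abs(w[...,2])<.015); print(n,"bench z",np.median(w[m][:,2]),m.sum())
def circ(q,t):
    (c,r)=cv2.minEnclosingCircle((q[:,:2]*1000).astype(np.float32)); print(t,len(q),"encl",np.round(c,1),round(r,1),"mean",q.mean(0)*1000)
for n,b in(("top",(325,372,225,262)),("side",(330,362,168,232))):
    q,c=box(n,*b)
    circ(q[(q[:,2]>.164)&(q[:,2]<.176)],n+" grip top")
    circ(q[(q[:,2]>.115)&(q[:,2]<.165)],n+" grip")
    circ(q[(q[:,2]>.028)&(q[:,2]<.040)],n+" head top")
    s=q[(q[:,2]>.044)&(q[:,2]<.106)]; print(n,"shank",len(s),s.mean(0)); 
    if len(s)>3: U,S,V=np.linalg.svd(s[:,:2]-s[:,:2].mean(0),full_matrices=False); print(S/len(s)**.5,V)
# mincer
for n,b in(("top",(340,480,150,220)),("side",(265,325,125,225))):
    q,c=box(n,*b)
    h=q[(q[:,2]>.158)&(q[:,2]<.172)]; print(n,"z165",len(h))
    r=cv2.minAreaRect((h[:,:2]*1000).astype(np.float32)); print(r)
    h=q[(q[:,2]>.130)&(q[:,2]<.142)]; print("z137",len(h),h.mean(0) if len(h) else 0)
    base=q[(q[:,2]>.006)&(q[:,2]<.03)]; print("base",len(base),np.median(base[:,2]),cv2.minAreaRect((base[:,:2]*1000).astype(np.float32)))
q,c=box("top",412,432,168,188); h=q[(q[:,2]>.125)&(q[:,2]<.145)]; circ(h,"pin")
print("pin z",np.percentile(h[:,2],[5,50,95]))
q,c=box("top",440,475,155,195); h=q[(q[:,2]>.155)&(q[:,2]<.172)]; circ(h,"tube")
q,c=box("top",350,402,155,205); h=q[(q[:,2]>.155)&(q[:,2]<.172)]; print("hous",cv2.minAreaRect((h[:,:2]*1000).astype(np.float32)))
# stand
for n,b in(("top",(243,302,140,210)),("side",(230,300,205,298))):
    q,c=box(n,*b)
    h=q[(q[:,2]>.186)&(q[:,2]<.198)]; print(n,"post top",len(h),h.mean(0) if len(h) else 0, cv2.minAreaRect((h[:,:2]*1000).astype(np.float32)) if len(h)>3 else 0)
    h=q[(q[:,2]>.146)&(q[:,2]<.180)]; print(" peg/post",len(h)); 
    base=q[(q[:,2]>.010)&(q[:,2]<.022)]; print(" base",len(base),cv2.minAreaRect((base[:,:2]*1000).astype(np.float32)))
for t,b in(("jar",(270,310,235,268)),("can",(400,432,238,270)),("mill",(448,484,236,264)),("bowl",(330,370,115,152)),("pink",(366,400,262,294)),("pink2",(392,422,100,140))):
    q,c=box("top",*b); q=q[q[:,2]>.03]; circ(q,t); print(q[:,2].max())
E
python3 - <<'E'
import cv2,numpy as np
a=cv2.imread('pics/top0.png')[140:300,240:480]
b=cv2.imread('pics/side0.png')[140:300,220:380]
cv2.imwrite('pics/c0.png',np.vstack([cv2.resize(a,(450,300),interpolation=2)[:, :],cv2.resize(b,(450,300),interpolation=2)]) if 0 else np.hstack([cv2.resize(a,(450,300),interpolation=2),cv2.resize(b,(300,300),interpolation=2)]))
E
```

```text
top bench z 0.001547604046448825 54719
side bench z 0.0005573903554940696 42677
top grip top 80 encl [433.6   0.4] 13.6 mean [433.8467   0.1548 170.9547]
top grip 26 encl [432.1   7.3] 17.3 mean [426.2683   7.1669 140.5751]
top head top 272 encl [434.   -0.4] 35.8 mean [427.9188   4.151   34.8124]
top shank 28 [0.4296 0.0004 0.0652]
[0.0166 0.0014] [[-0.5224 -0.8527]
 [ 0.8527 -0.5224]]
side grip top 46 encl [433.7   4.3] 14.4 mean [433.8141   5.3614 169.0881]
side grip 149 encl [433.5   4.9] 15.2 mean [434.4271  11.7844 140.0518]
side head top 244 encl [416.2 -61.6] 105.3 mean [428.7715  -6.8285  33.7274]
side shank 403 [ 0.4177 -0.0673  0.0757]
[0.1023 0.0151] [[ 0.1013  0.9949]
 [ 0.9949 -0.1013]]
top z165 2157
((615.077880859375, -151.25291442871094), (117.46965789794922, 321.54901123046875), 6.5686116218566895)
z137 171 [ 0.601  -0.1634  0.1358]
base 1733 0.014834353681997259 ((636.2406616210938, -201.728271484375), (231.17112731933594, 460.7971496582031), 1.5970419645309448)
side z165 1033
((602.2684326171875, -31.37847900390625), (115.68597412109375, 553.1875), 5.9696073532104
[... 807 characters left out ...]
 54.926353454589844), 11.491362571716309)
 peg/post 284
 base 2241 ((654.5891723632812, 130.6966094970703), (212.25254821777344, 388.18048095703125), 13.111286163330078)
jar 502 encl [371.5 147.5] 82.3 mean [402.3793 174.2521 105.3115]
1.2187911379160135
can 512 encl [365.4 -61.1] 164.1 mean [ 403.7623 -180.7587   93.9628]
1.2187911379160135
mill 313 encl [ 368.1 -137.3] 237.8 mean [ 420.0328 -332.7463   96.5482]
1.2187911379160135
bowl 371 encl [576.6  39.8] 272.2 mean [790.5295  -0.136   78.6245]
1.2187911379160135
pink 469 encl [329.8 -18.2] 113.2 mean [333.3804 -89.4426  95.6709]
1.2187911379160135
pink2 492 encl [578.8 -58.6] 308.9 mean [ 811.6866 -175.4289   93.4885]
1.2187911379160135
```

View pics/c0.png

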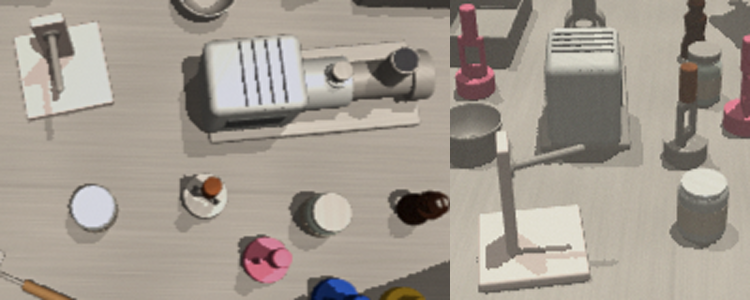

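Crops: top crop shows the mallet with the shank tilted, the peg pointing toward the robot (-x), and the pin head between housing and feed tube. One refinement of the yaws and peg.

Run:
```python
from h import *
import cv2
np.set_printoptions(precision=1,suppress=True)
C={n:cloud(n,np.load(n+"0.npz")["d"])*1000 for n in("top","side")}
def near(n,x,y,r,z0,z1):
    w=C[n].reshape(-1,3); m=(np.hypot(w[:,0]-x,w[:,1]-y)<r)&(w[:,2]>z0)&(w[:,2]<z1); return w[m]
def pca(q):
    U,S,V=np.linalg.svd(q-q.mean(0),full_matrices=False); return S/len(q)**.5,V
for n in C:
    q=near(n,434,1,40,42,106); 
    if len(q)>5: S,V=pca(q[:,:2]); print(n,"shank",len(q),q.mean(0),S,"ydir deg",np.degrees(np.arctan2(V[0,1],V[0,0]))%180)
    for a,b in((42,54),(54,92),(92,108)):
        s=near(n,434,1,40,a,b); print("  ",a,b,len(s),cv2.minAreaRect(s[:,:2].astype(np.float32)) if len(s)>3 else'')
    q=near(n,434,1,45,25,45); (c,r)=cv2.minEnclosingCircle(q[:,:2].astype(np.float32)); print("  head",np.round(c,1),round(r,1))
    q=near(n,630,235,55,135,185)
    # peg points: in front of post
    S,V=pca(q); print(n,"peg",len(q),q.mean(0),S,V[0],"yaw",np.degrees(np.arctan2(V[0,1],V[0,0])))
    k=q@V[0]; print("   ends",q[k.argmin()],q[k.argmax()])
    b=near(n,646,245,115,9,23); print("  base",len(b),cv2.minAreaRect(b[:,:2].astype(np.float32)))
q=near("top",672,251,45,150,200); print("post all",len(q),cv2.minAreaRect(q[:,:2].astype(np.float32)))
for t,u,v in(("jar",290,250),("can",415,254),("mill",465,250),("bowl",350,134),("pink",381,278),("pink2",406,127),("blue",420,300)):
    p=C["top"][v,u]; q=near("top",p[0],p[1],60,25,180); print(t,p,(lambda c:(np.round(c[0]),round(c[1])))(cv2.minEnclosingCircle(q[:,:2].astype(np.float32))),q[:,2].max())
```

```text
top shank 29 [429.8   0.8  64.5] [16.4  1.3] ydir deg 58.53376186312087
   42 54 13 ((431.6618957519531, 0.32482337951660156), (43.145084381103516, 5.2467827796936035), 58.03357696533203)
   54 92 11 ((430.49566650390625, 1.886556625366211), (44.684749603271484, 1.8320579528808594), 59.05306625366211)
   92 108 7 ((431.2543029785156, 0.8407611846923828), (43.482139587402344, 3.8727760314941406), 57.3450927734375)
  head [434.   -0.4] 35.8
top peg 224 [639.8 243.1 164. ] [30.3 10.5  9.4] [-1.  -0.2  0.1] yaw -168.07848436095884
   ends [680.8 227.6 144.4] [576.  226.9 177.1]
  base 1752 ((645.813232421875, 245.3496551513672), (151.662353515625, 149.3359375), 13.163299560546875)
side shank 172 [434.3   6.4  72. ] [17.4  3.4] ydir deg 57.06406474082601
   42 54 42 ((434.0713195800781, 3.676593780517578), (45.258148193359375, 12.434555053710938), 56.91091537475586)
   54 92 90 ((433.3426208496094, 2.4394092559814453), (51.690738677978516, 12.076936721801758), 60.67686462402344)
   92 108 43 ((433.37249755859375, 4.442453384399414), (48.892879486083984, 10.358094215393066), 57.63161849975
[... 205 characters left out ...]
.52825927734375), (148.99424743652344, 156.30569458007812), 12.969367980957031)
post all 236 ((660.1824951171875, 253.58961486816406), (46.88722610473633, 54.675655364990234), 74.53875732421875)
jar [406.5 176.   83.2] (array([407., 178.]), 36) 92.98764452260988
can [ 403.3 -183.5   99.6] (array([ 406., -187.]), 34) 106.85904000164493
mill [ 419.1 -330.    93.3] (array([ 423., -343.]), 25) 133.39825437529186
bowl [802.2  -1.3   6.7] (array([791.,   0.]), 55) 61.75256279665642
pink [333.3 -83.8 108.8] (array([334., -99.]), 36) 175.50252663545197
pink2 [ 810.8 -177.1   57.3] (array([ 825., -182.]), 37) 176.26971592093787
blue [ 276.8 -189.9  113.9] (array([ 274., -209.]), 36) 174.9624398535905
```

Request:
{"name": "apply_moves", "arguments": {"targets": [{"xyz":[0,-40,0],"twist":[0,0,0],"gripper":85},{"xyz":[-397,-40,-476],"twist":[0,-2.164,0],"gripper":85},{"xyz":[-397,-40,-476],"twist":[0,-2.164,0],"gripper":85},{"xyz":[-397,-40,-476],"twist":[0,-2.164,0],"gripper":85},{"xyz":[-397,-40,-476],"twist":[0,-2.164,0],"gripper":85},{"xyz":[-397,-40,-476],"twist":[0,-2.164,0],"gripper":85},{"xyz":[-397,-40,-476],"twist":[0,-2.164,0],"gripper":85},{"xyz":[-397,-40,-476],"twist":[0,-2.164,0],"gripper":85},{"xyz":[-397,-40,-476],"twist":[0,-2.164,0],"gripper":85},{"xyz":[-397,-40,-476],"twist":[0,-2.164,0],"gripper":85},{"xyz":[-397,-40,-476],"twist":[0,-2.164,0],"gripper":85},{"xyz":[-397,-40,-476],"twist":[0,-2.164,0],"gripper":85},{"xyz":[-397,-40,-476],"twist":[0,-2.164,0],"gripper":85},{"xyz":[-397,-40,-476],"twist":[0,-2.164,0],"gripper":85},{"xyz":[-397,-40,-476],"twist":[0,-2.164,0],"gripper":85},{"xyz":[-397,-40,-476],"twist":[0,-2.164,0],"gripper":85},{"xyz":[-397,-40,-476],"twist":[0,-2.164,0],"gripper":85},{"xyz":[-397,-40,-476],"twist":[0,-2.164,0],"gripper":85},{"xyz":[-397,-40,-476],"twist":[0,-2.164,0],"gripper":85},{"xyz":[-397,-40,-476],"twist":[0,-2.164,0],"gripper":85}], "grip_force": 100}}

```text
clock: 1.77
tool_pos: [0.4328, 0.0023, 0.271]
tool_rot: [-1.57, 0.003, -0.56]
contact_force: [0.1, 0.2, -1.4]
grip_width: 0.085
```

```bash
cat >> h.py <<'E'
from scipy.spatial.transform import Rotation as Ro
def to(xyz,yaw=None):
    "move numbers to TCP target xyz (mm), tool pointing straight down at yaw (deg)"
    s=read_state(); R=Ro.from_euler("xyz",s["tool_rot"]); p=np.array(s["tool_pos"])*1000
    if yaw is None: yaw=np.degrees(s["tool_rot"][2])
    T=Ro.from_euler("xyz",[-90,0,yaw],degrees=True)
    print("clock %.2f pos"%s["clock"],p.round(1),"rpy",np.degrees(s["tool_rot"]).round(1),"F",np.round(s["contact_force"],1),"grip %.1f"%(s["grip_width"]*1000))
    print(" move",R.inv().apply(np.array(xyz)-p).round(1),"twist",(R.inv()*T).as_rotvec().round(3))
E
python3 - <<'E'
from h import *
print(np.round(read_state()["joint_positions"],2))
to([433.5,1.5,122],-32)
E
```

```text
[ 0.51  0.3  -0.73  1.93  0.23  1.    0.69]
clock 1.77 pos [432.8   2.3 271. ] rpy [-90.    0.2 -32.1] F [ 0.1  0.2 -1.4] grip 85.0
 move [  1.4 148.9  -0.4] twist [-0.001 -0.001 -0.003]
```

Descend, then close.

Request:
{"name": "apply_moves", "arguments": {"targets": [{"xyz":[1.4,40,-0.4],"twist":[0,0,0],"gripper":85},{"xyz":[1.4,75,-0.4],"twist":[0,0,0],"gripper":85},{"xyz":[1.4,105,-0.4],"twist":[0,0,0],"gripper":85},{"xyz":[1.4,130,-0.4],"twist":[0,0,0],"gripper":85},{"xyz":[1.4,149,-0.4],"twist":[0,0,0],"gripper":85},{"xyz":[1.4,149,-0.4],"twist":[0,0,0],"gripper":85},{"xyz":[1.4,149,-0.4],"twist":[0,0,0],"gripper":20},{"xyz":[1.4,149,-0.4],"twist":[0,0,0],"gripper":20},{"xyz":[1.4,149,-0.4],"twist":[0,0,0],"gripper":20},{"xyz":[1.4,149,-0.4],"twist":[0,0,0],"gripper":20},{"xyz":[1.4,149,-0.4],"twist":[0,0,0],"gripper":20},{"xyz":[1.4,149,-0.4],"twist":[0,0,0],"gripper":20},{"xyz":[1.4,149,-0.4],"twist":[0,0,0],"gripper":20},{"xyz":[1.4,149,-0.4],"twist":[0,0,0],"gripper":20}], "grip_force": 100}}

```text
clock: 2.93
tool_pos: [0.434, 0.0011, 0.1232]
tool_rot: [-1.57, 0.001, -0.56]
contact_force: [-1.4, -1.4, 6.3]
grip_width: 0.0262
```

Run:
```python
from h import *
to([433.5,1.5,300],-32)
```

```text
clock 2.93 pos [434.    1.1 123.2] rpy [-90.    0.  -32.1] F [-1.4 -1.4  6.3] grip 26.2
 move [  -0.8 -176.8    0.2] twist [-0.001 -0.002 -0.001]
```

Request:
{"name": "apply_moves", "arguments": {"targets": [{"xyz":[0,-25,0],"twist":[0,0,0],"gripper":20},{"xyz":[0,-60,0],"twist":[0,0,0],"gripper":20},{"xyz":[0,-100,0],"twist":[0,0,0],"gripper":20},{"xyz":[0,-140,0],"twist":[0,0,0],"gripper":20},{"xyz":[0,-175,0],"twist":[0,0,0],"gripper":20},{"xyz":[0,-195,0],"twist":[0,0,0],"gripper":20},{"xyz":[0,-195,0],"twist":[0,0,0],"gripper":20},{"xyz":[0,-195,0],"twist":[0,0,0],"gripper":20}], "grip_force": 100}}

```text
clock: 3.6
tool_pos: [0.4332, 0.0006, 0.3177]
tool_rot: [-1.571, 0.0, -0.561]
contact_force: [-1.1, -0.4, -7.1]
grip_width: 0.0261
```

Run:
```python
from h import *
import cv2
to([622.3,-202,305],-32)
C={}
im=[]
for n in("top","side"):
    p,d=camera(n); np.savez(f"{n}1.npz",p=p,d=d); w=cloud(n,d)*1000
    q=w.reshape(-1,3); s=q[(np.hypot(q[:,0]-434,q[:,1]-1)<45)&(q[:,2]>185)&(q[:,2]<235)]
    f=s[(s[:,2]>225)&(s[:,2]<238)]
    if n=="side": print("face low z",np.percentile(s[:,2],[0,1,5]))
    u,v=proj(n,[.434,.001,.25])[0].astype(int); im.append(cv2.resize(p[max(v-70,0):v+70,u-70:u+70,::-1],(400,400)))
cv2.imwrite("pics/lift.png",np.hstack(im))
```

```text
clock 3.60 pos [433.2   0.6 317.7] rpy [-90.    0.  -32.1] F [-1.1 -0.4 -7.1] grip 26.1
 move [267.9  12.6 -70.9] twist [ 0.    -0.002 -0.   ]
face low z [192.23955658 193.92141534 196.19574708]
```

View pics/lift.png

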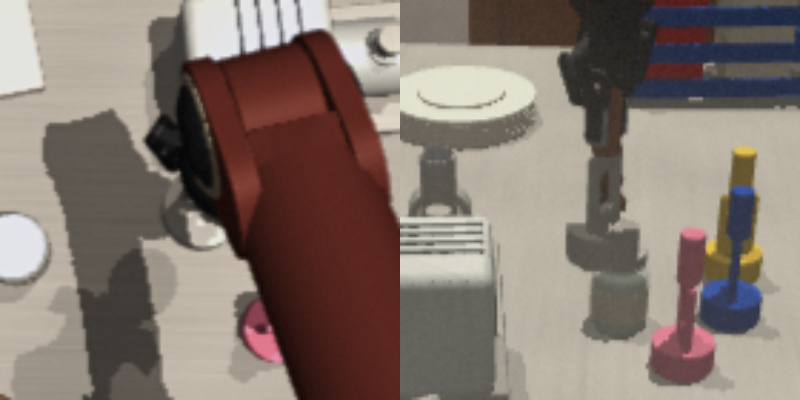

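Held upright (side crop, head at about (603,245)); face about 123 mm below the TCP. Move over the pin.

Request:
{"name": "apply_moves", "arguments": {"targets": [{"xyz":[24,0,-6],"twist":[0,0,0],"gripper":20},{"xyz":[60,2,-16],"twist":[0,0,0],"gripper":20},{"xyz":[97,4,-26],"twist":[0,0,0],"gripper":20},{"xyz":[135,6,-36],"twist":[0,0,0],"gripper":20},{"xyz":[173,8,-46],"twist":[0,0,0],"gripper":20},{"xyz":[211,8,-56],"twist":[0,0,0],"gripper":20},{"xyz":[242,8,-64],"twist":[0,0,0],"gripper":20},{"xyz":[260,8,-69],"twist":[0,0,0],"gripper":20},{"xyz":[268,8,-71],"twist":[0,0,0],"gripper":20},{"xyz":[268,8,-71],"twist":[0,0,0],"gripper":20},{"xyz":[268,8,-71],"twist":[0,0,0],"gripper":20}]}}

```text
clock: 4.62
tool_pos: [0.6198, -0.2007, 0.304]
tool_rot: [-1.574, 0.012, -0.559]
contact_force: [-0.1, 1.2, -5.3]
grip_width: 0.0259
```

Run:
```python
from h import *
import cv2
to([622.3,-202,240],-32)
im=[]
for n in("top","side"):
    p,d=camera(n); np.savez(f"{n}2.npz",p=p,d=d); w=cloud(n,d)*1000
    if n=="side":
        q=w.reshape(-1,3); s=q[(np.hypot(q[:,0]-622,q[:,1]+202)<60)&(q[:,2]>178)&(q[:,2]<217)]
        print(len(s),np.percentile(s[:,2],[0,2,98]),s.mean(0),cv2.minEnclosingCircle(s[:,:2].astype(np.float32)))
    u,v=proj(n,[.622,-.202,.2])[0].astype(int); im.append(cv2.resize(p[max(v-60,0):v+60,u-60:u+60,::-1],(400,400)))
cv2.imwrite("pics/over.png",np.hstack(im))
```

```text
clock 4.62 pos [ 619.8 -200.7  304. ] rpy [-90.2   0.7 -32. ] F [-0.1  1.2 -5.3] grip 25.9
 move [ 3.6 64.   0.4] twist [ 0.003 -0.    -0.012]
286 [182.45638964 183.51236383 216.88169173] [ 614.91958371 -177.09501045  204.08338193] ((615.8377075195312, -197.56857299804688), 39.88114929199219)
```

View pics/over.png

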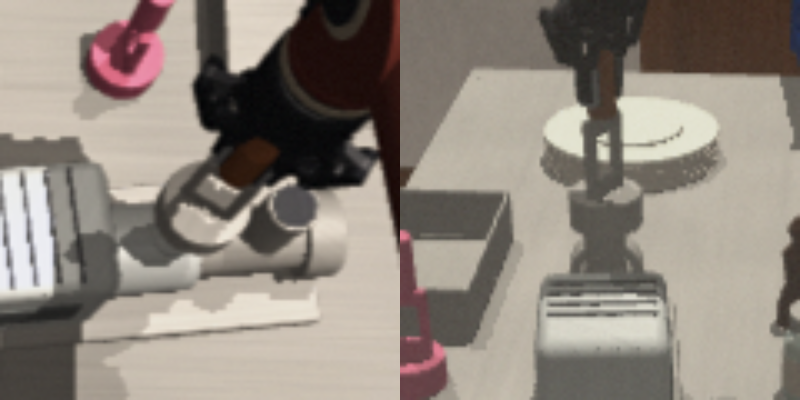

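Mallet head sits squarely over the pin between housing and tube. First blow.

Request:
{"name": "apply_moves", "arguments": {"targets": [{"xyz":[3.6,4,0.4],"twist":[0,0,-0.012],"gripper":20},{"xyz":[3.6,30,0.4],"twist":[0,0,-0.012],"gripper":20},{"xyz":[3.6,64,0.4],"twist":[0,0,-0.012],"gripper":20},{"xyz":[3.6,64,0.4],"twist":[0,0,-0.012],"gripper":20}], "grip_force": 100}}

```text
clock: 5.05
tool_pos: [0.6247, -0.1998, 0.2416]
tool_rot: [-1.57, -0.009, -0.555]
contact_force: [1.2, 0.1, -3.9]
grip_width: 0.0261
```

Run:
```python
from h import *
to([622.3,-202,300],-32)
```

```text
clock 5.05 pos [ 624.7 -199.8  241.6] rpy [-89.9  -0.5 -31.8] F [ 1.2  0.1 -3.9] grip 26.1
 move [ -0.3 -58.4  -3.1] twist [-0.001  0.004  0.009]
```

Request:
{"name": "apply_moves", "arguments": {"targets": [{"xyz":[0,-20,-1.5],"twist":[0,0,0],"gripper":20},{"xyz":[0,-45,-2],"twist":[0,0,0.009],"gripper":20},{"xyz":[0,-50,-2],"twist":[0,0,0.009],"gripper":20},{"xyz":[0,-50,-2],"twist":[0,0,0.009],"gripper":20},{"xyz":[0,-36,-2],"twist":[0,0,0.009],"gripper":20},{"xyz":[0,4,-2],"twist":[0,0,0.009],"gripper":20},{"xyz":[0,4,-2],"twist":[0,0,0.009],"gripper":20}]}}

```text
clock: 5.63
tool_pos: [0.6278, -0.2014, 0.2412]
tool_rot: [-1.565, -0.012, -0.555]
contact_force: [2.2, 0.0, -1.5]
grip_width: 0.0255
```

Run:
```python
from h import *
to([622.3,-202,310],-32)
```

```text
clock 5.63 pos [ 627.8 -201.4  241.2] rpy [-89.6  -0.7 -31.8] F [ 2.2  0.  -1.5] grip 25.5
 move [ -3.5 -68.8  -3. ] twist [-0.006  0.004  0.012]
```

Request:
{"name": "apply_moves", "arguments": {"targets": [{"xyz":[0,-25,0],"twist":[0,0,0],"gripper":20},{"xyz":[0,-60,0],"twist":[0,0,0.012],"gripper":20},{"xyz":[-10,-75,3],"twist":[0,0,0.012],"gripper":20},{"xyz":[-40,-80,11],"twist":[0,0,0.012],"gripper":20},{"xyz":[-75,-80,21],"twist":[0,0,0.012],"gripper":20},{"xyz":[-113,-80,32],"twist":[0,0,0.012],"gripper":20},{"xyz":[-150,-80,42],"twist":[0,0,0.012],"gripper":20},{"xyz":[-175,-80,50],"twist":[0,0,0.012],"gripper":20},{"xyz":[-183,-80,52],"twist":[0,0,0.012],"gripper":20},{"xyz":[-183,-80,52],"twist":[0,0,0.012],"gripper":20}]}}

```text
clock: 6.47
tool_pos: [0.4951, -0.0572, 0.3187]
tool_rot: [-1.567, 0.002, -0.549]
contact_force: [0.6, 0.8, -4.9]
grip_width: 0.0256
```

Run:
```python
from h import *
import cv2
to([500,-60,320],-32)
np.set_printoptions(precision=1,suppress=True)
for n in("top","side"):
    p,d=camera(n); np.savez(f"{n}3.npz",p=p,d=d)
    for k in(0,3):
        w=cloud(n,np.load(f"{n}{k}.npz")["d"])*1000; q=w.reshape(-1,3)
        s=q[(np.hypot(q[:,0]-622.3,q[:,1]+202)<13)]; print(n,k,len(s),"pin z pct",np.percentile(s[:,2],[10,50,90]) if len(s) else '')
p=np.load("top3.npz")["p"]; p2=np.load("side3.npz")["p"]
cv2.imwrite("pics/pin.png",np.hstack([cv2.resize(p[120:230,335:485,::-1],(440,320)),cv2.resize(p2[120:300,225:385,::-1],(285,320))]))
# peg: brightness/height masks, both views
for n,k in(("top",0),("side",0)):
    w=cloud(n,np.load(f"{n}{k}.npz")["d"])*1000; q=w.reshape(-1,3)
    t=Ro.from_euler("z",-13,degrees=True).apply(q-[635.5,244,0])
    for x in range(-66,70,6):
        m=(abs(t[:,0]-x)<3)&(abs(t[:,1])<15)&(t[:,2]>120)&(t[:,2]<200)
        if m.sum()>1: print(n,x,m.sum(),"y",t[m,1].min().round(1),t[m,1].max().round(1),"z",t[m,2].min().round(1),t[m,2].max().round(1))
```

```text
clock 6.47 pos [495.1 -57.2 318.7] rpy [-89.8   0.1 -31.4] F [ 0.6  0.8 -4.9] grip 25.6
 move [ 5.6 -1.3  0.1] twist [-0.004  0.01  -0.002]
top 0 78 pin z pct [108.4 135.4 138.5]
top 3 0 pin z pct 
side 0 19 pin z pct [132.7 135.  136.9]
side 3 0 pin z pct 
top -66 9 y -5.3 4.2 z 168.9 175.6
top -60 9 y -6.2 2.9 z 171.8 177.1
top -54 8 y -7.0 4.4 z 169.0 172.9
top -48 8 y -5.2 3.9 z 165.5 172.4
top -42 8 y -6.1 3.0 z 167.6 172.4
top -36 8 y -6.4 2.1 z 164.5 171.5
top -30 8 y -7.0 4.9 z 161.0 168.5
top -24 9 y -5.8 4.1 z 158.4 168.4
top -18 8 y -6.3 2.2 z 159.9 165.8
top -12 9 y -6.8 4.6 z 158.4 164.5
top -6 9 y -5.7 3.3 z 159.8 163.9
top 0 6 y -6.1 2.2 z 159.9 164.0
top 6 7 y -7.0 4.1 z 156.0 161.4
top 12 10 y -5.9 3.8 z 156.2 163.2
top 18 6 y -6.0 2.8 z 153.9 160.6
top 24 26 y -13.2 11.3 z 142.4 166.5
top 30 73 y -14.8 14.6 z 121.3 196.5
top 36 23 y -13.8 14.9 z 189.9 195.4
top 42 19 y -14.8 14.1 z 190.6 195.1
side -66 11 y -0.4 6.7 z 164.2 174.5
side -60 12 y -2.1 8.0 z 164.8 175.4
side -54 11 y 0.7 8.8 z 162.4 172.6
side -48 14 y -1.2 7.5 z 159.5 171.8
side -42 10 y 1.3 7.0 z 161.7 171.3
side -36 14 y 0.1 8.7 z 160.5 169.7
side -30 11 y 0.5 8.1 z 155.2 167.8
side -24 12 y -0.1 8.2 z 156.7 165.9
side -18 13 y 1.2 8.7 z 153.6 163.9
side -12 10 y 0.1 7.3 z 156.1 165.0
side -6 14 y 1.3 7.9 z 152.3 163.5
side 0 11 y -3.4 9.0 z 149.8 163.0
side 6 12 y -0.7 10.8 z 150.4 161.6
side 12 13 y 0.9 8.5 z 147.8 158.7
side 18 10 y -2.4 8.5 z 149.5 157.8
side 24 17 y -0.9 13.4 z 144.9 161.2
side 30 24 y -14.2 14.7 z 140.3 194.9
side 36 17 y -12.1 13.2 z 189.7 194.0
side 42 17 y -13.6 14.0 z 190.1 194.4
side 48 6 y -5.9 12.7 z 187.5 190.6
```

View pics/pin.png

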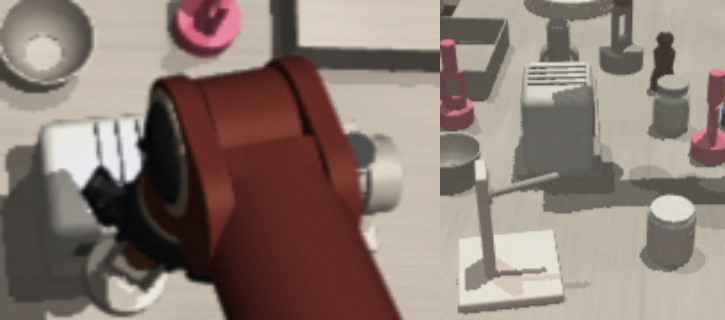

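The arm hides the pin here; continue to the pre-hang position, then check the pin before hanging.

Request:
{"name": "apply_moves", "arguments": {"targets": [{"xyz":[-10,0,22],"twist":[0,-0.07,0],"gripper":20},{"xyz":[-25,0,56],"twist":[0,-0.17,0],"gripper":20},{"xyz":[-41,0,94],"twist":[0,-0.28,0],"gripper":20},{"xyz":[-57,0,131],"twist":[0,-0.39,0],"gripper":20},{"xyz":[-74,0,168],"twist":[0,-0.5,0],"gripper":20},{"xyz":[-90,0,205],"twist":[0,-0.61,0],"gripper":20},{"xyz":[-103,0,236],"twist":[0,-0.7,0],"gripper":20},{"xyz":[-110,0,251],"twist":[0,-0.76,0],"gripper":20},{"xyz":[-112,0,256],"twist":[0,-0.775,0],"gripper":20},{"xyz":[-112,0,256],"twist":[0,-0.775,0],"gripper":20},{"xyz":[-112,0,256],"twist":[0,-0.775,0],"gripper":20}]}}

```text
clock: 7.48
tool_pos: [0.5392, 0.2125, 0.3186]
tool_rot: [-1.571, -0.003, 0.216]
contact_force: [-0.4, -0.2, -6.0]
grip_width: 0.0259
```

Run:
```python
from h import *
import cv2
to([533,220,218],13)
np.set_printoptions(precision=1,suppress=True)
s0=read_state(); c=np.array(s0["tool_pos"])*1000
for n in("top","side"):
    p,d=camera(n); np.savez(f"{n}4.npz",p=p,d=d)
    q=cloud(n,d).reshape(-1,3)*1000
    s=q[(np.hypot(q[:,0]-622.3,q[:,1]+202)<13)]; print(n,len(s),"pin z pct",np.percentile(s[:,2],[10,50,90]) if len(s) else '')
    zf=c[2]-123
    h=q[(np.hypot(q[:,0]-c[0],q[:,1]-c[1])<48)&(q[:,2]>zf+42)&(q[:,2]<zf+104)]
    print(n,"shank",len(h),cv2.minAreaRect(h[:,:2].astype(np.float32)) if len(h)>4 else '')
    if len(h)>4: V=np.linalg.svd(h[:,:2]-h[:,:2].mean(0))[2]; print("  ydir",np.degrees(np.arctan2(V[0,1],V[0,0]))%180)
    h=q[(np.hypot(q[:,0]-c[0],q[:,1]-c[1])<50)&(q[:,2]>zf-15)&(q[:,2]<zf+36)]; print("  head z",np.percentile(h[:,2],[1,5,99]),cv2.minEnclosingCircle(h[:,:2].astype(np.float32)))
p=np.load("top4.npz")["p"]; p2=np.load("side4.npz")["p"]
cv2.imwrite("pics/pre.png",np.hstack([cv2.resize(p[110:270,225:485,::-1],(442,320),interpolation=2),cv2.resize(p2[100:300,205:385,::-1],(320,320))]))
```

```text
clock 7.48 pos [539.2 212.5 318.6] rpy [-90.   -0.1  12.4] F [-0.4 -0.2 -6. ] grip 25.9
 move [ -4.7 100.5   8.7] twist [ 0.    -0.011  0.003]
top 60 pin z pct [115.4 118.3 120.8]
top shank 39 ((536.0293579101562, 224.33436584472656), (8.700033187866211, 18.740272521972656), 15.430843353271484)
  ydir 116.5306809602603
  head z [198.6 205.2 231.4] ((529.0830078125, 216.4141845703125), 33.29529571533203)
side 0 pin z pct 
side shank 152 ((538.6109008789062, 216.62075805664062), (10.480390548706055, 44.88064193725586), 12.998820304870605)
  ydir 109.22754484903648
  head z [197.5 200.3 231.3] ((539.81787109375, 214.4171142578125), 37.526336669921875)
```

View pics/pre.png

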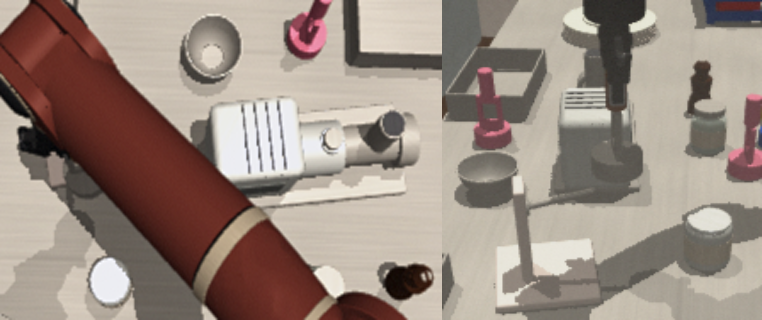

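Mallet yaw good (13°), head vertical; but pin measures ~118 mm, maybe 2–3 mm short of home. Checking more tightly.

Run:
```python
from h import *
np.set_printoptions(precision=1,suppress=True)
def f(d,t):
    q=cloud("top",d).reshape(-1,3)*1000
    for r,c in((9,(622,-202)),(12,(622,-202))):
        s=q[(np.hypot(q[:,0]-c[0],q[:,1]-c[1])<r)]; print(t,r,len(s),"pin med %.1f mean %.1f"%(np.median(s[:,2]),s[s[:,2]>100][:,2].mean()),end=" | ")
    for nm,c in(("tube",(632.8,-289)),("bench",(500,-200)),("hous",(605,-64))):
        s=q[np.hypot(q[:,0]-c[0],q[:,1]-c[1])<(28 if nm!="tube" else 24)]; s=s[s[:,2]>150] if nm!="bench" else s
        print(nm,len(s),np.median(s[:,2]).round(1) if len(s) else '',end=" ")
    print()
f(np.load("top0.npz")["d"],"raised")
ds=[camera("top")[1] for _ in range(4)]
for d in ds[:2]: f(d,"now")
f(np.mean(ds,0),"avg")
```

```text
raised 9 28 pin med 136.1 mean 136.0 | raised 12 66 pin med 135.7 mean 130.9 | tube 208 166.7 bench 246 1.3 hous 299 166.3 
now 9 28 pin med 119.0 mean 118.7 | now 12 51 pin med 118.6 mean 118.6 | tube 210 166.2 bench 243 1.3 hous 300 166.6 
now 9 28 pin med 117.7 mean 117.8 | now 12 51 pin med 117.8 mean 118.1 | tube 211 166.8 bench 243 1.1 hous 300 166.6 
avg 9 29 pin med 118.2 mean 124.6 | avg 12 52 pin med 118.2 mean 121.7 | tube 214 166.7 bench 252 1.3 hous 294 166.4
```

Ambiguous (absolute says home, relative says ~2 mm short). There is ample time, so give it another, harder blow.

Request:
{"name": "apply_moves", "arguments": {"targets": [{"xyz":[0,0,-20],"twist":[0,0.03,0],"gripper":20},{"xyz":[-1,0,-57],"twist":[0,0.1,0],"gripper":20},{"xyz":[-2,0,-97],"twist":[0,0.18,0],"gripper":20},{"xyz":[-3,0,-137],"twist":[0,0.25,0],"gripper":20},{"xyz":[-3,0,-177],"twist":[0,0.33,0],"gripper":20},{"xyz":[-4,0,-217],"twist":[0,0.4,0],"gripper":20},{"xyz":[-5,0,-257],"twist":[0,0.48,0],"gripper":20},{"xyz":[-6,0,-297],"twist":[0,0.55,0],"gripper":20},{"xyz":[-7,0,-337],"twist":[0,0.62,0],"gripper":20},{"xyz":[-7,0,-375],"twist":[0,0.69,0],"gripper":20},{"xyz":[-8,0,-405],"twist":[0,0.74,0],"gripper":20},{"xyz":[-8,8,-420],"twist":[0,0.77,0],"gripper":20},{"xyz":[-8,15,-423],"twist":[0,0.775,0],"gripper":20},{"xyz":[-8,15,-423],"twist":[0,0.775,0],"gripper":20},{"xyz":[-8,15,-423],"twist":[0,0.775,0],"gripper":20},{"xyz":[-8,15,-423],"twist":[0,0.775,0],"gripper":20}]}}

```text
clock: 9.12
tool_pos: [0.6222, -0.1981, 0.3048]
tool_rot: [-1.564, -0.002, -0.553]
contact_force: [-0.5, 1.1, -5.4]
grip_width: 0.0261
```

Run:
```python
from h import *
to([622.3,-202,236],-32)
```

```text
clock 9.12 pos [ 622.2 -198.1  304.8] rpy [-89.6  -0.1 -31.7] F [-0.5  1.1 -5.4] grip 26.1
 move [ 2.  68.8 -3.7] twist [-0.006  0.005  0.002]
```

Request:
{"name": "apply_moves", "arguments": {"targets": [{"xyz":[2,4,-3],"twist":[-0.006,0,0],"gripper":20},{"xyz":[2,34,-3],"twist":[-0.006,0,0],"gripper":20},{"xyz":[2,71,-3],"twist":[-0.006,0,0],"gripper":20},{"xyz":[2,71,-3],"twist":[-0.006,0,0],"gripper":20},{"xyz":[2,71,-3],"twist":[-0.006,0,0],"gripper":20}], "grip_force": 110}}

```text
clock: 9.53
tool_pos: [0.6277, -0.2002, 0.2403]
tool_rot: [-1.564, -0.016, -0.551]
contact_force: [2.4, 0.1, 7.2]
grip_width: 0.0257
```

Run:
```python
from h import *
to([622.3,-202,300],-32)
```

```text
clock 9.53 pos [ 627.7 -200.2  240.3] rpy [-89.6  -0.9 -31.6] F [2.4 0.1 7.2] grip 25.7
 move [ -2.7 -59.8  -4. ] twist [-0.007  0.007  0.016]
```

Stops at ~240 with 13 N net: arm is compliant, so a deeper target is safe. One more firm blow.

Request:
{"name": "apply_moves", "arguments": {"targets": [{"xyz":[-2,-25,-3],"twist":[0,0,0.016],"gripper":20},{"xyz":[-3,-55,-4],"twist":[0,0,0.016],"gripper":20},{"xyz":[-4,-60,-4],"twist":[0,0,0.016],"gripper":20},{"xyz":[-4,-60,-4],"twist":[0,0,0.016],"gripper":20},{"xyz":[-4,-42,-4],"twist":[0,0,0.016],"gripper":20},{"xyz":[-4,-5,-4],"twist":[0,0,0.016],"gripper":20},{"xyz":[-4,15,-4],"twist":[0,0,0.016],"gripper":20},{"xyz":[-4,15,-4],"twist":[0,0,0.016],"gripper":20}]}}

```text
clock: 10.2
tool_pos: [0.6295, -0.2029, 0.2378]
tool_rot: [-1.56, -0.025, -0.552]
contact_force: [-3.1, -2.5, 36.0]
grip_width: 0.0257
```

Run:
```python
from h import *
to([622.3,-202,310],-32)
```

```text
clock 10.20 pos [ 629.5 -202.9  237.8] rpy [-89.4  -1.4 -31.6] F [-3.1 -2.5 36. ] grip 25.7
 move [ -4.8 -72.4  -2.2] twist [-0.011  0.006  0.024]
```

Request:
{"name": "apply_moves", "arguments": {"targets": [{"xyz":[0,-25,0],"twist":[0,0,0.01],"gripper":20},{"xyz":[-3,-60,0],"twist":[0,0,0.024],"gripper":20},{"xyz":[-14,-80,14],"twist":[0,0,0.024],"gripper":20},{"xyz":[-38,-82,39],"twist":[0,-0.09,0.024],"gripper":20},{"xyz":[-66,-82,67],"twist":[0,-0.18,0.024],"gripper":20},{"xyz":[-94,-82,96],"twist":[0,-0.27,0.024],"gripper":20},{"xyz":[-122,-82,124],"twist":[0,-0.36,0.024],"gripper":20},{"xyz":[-150,-82,153],"twist":[0,-0.45,0.02],"gripper":20},{"xyz":[-178,-82,181],"twist":[0,-0.54,0.02],"gripper":20},{"xyz":[-206,-82,210],"twist":[0,-0.62,0.02],"gripper":20},{"xyz":[-234,-82,239],"twist":[0,-0.7,0.02],"gripper":20},{"xyz":[-262,-82,267],"twist":[0,-0.76,0.02],"gripper":20},{"xyz":[-286,-82,292],"twist":[0,-0.78,0.02],"gripper":20},{"xyz":[-300,-82,306],"twist":[0,-0.78,0.02],"gripper":20},{"xyz":[-304,-82,310],"twist":[0,-0.78,0.02],"gripper":20},{"xyz":[-304,-82,310],"twist":[0,-0.78,0.02],"gripper":20},{"xyz":[-304,-82,310],"twist":[0,-0.78,0.02],"gripper":20}]}}

```text
clock: 11.62
tool_pos: [0.5308, 0.2194, 0.314]
tool_rot: [-1.576, -0.005, 0.228]
contact_force: [0.4, -1.4, -6.6]
grip_width: 0.0258
```

```bash
cat > look.py <<'E'
from h import *
import cv2
np.set_printoptions(precision=1,suppress=True)
c=np.array(read_state()["tool_pos"])*1000
def look(k,off=123):
    for n in("top","side"):
        p,d=camera(n); np.savez(f"{n}{k}.npz",p=p,d=d); cv2.imwrite(f"pics/{n}{k}.png",p[:,:,::-1])
        q=cloud(n,d).reshape(-1,3)*1000
        s=q[(np.hypot(q[:,0]-622,q[:,1]+202)<9)]; print(n,"pin z",len(s),np.median(s[:,2]) if len(s) else '')
        zf=c[2]-off
        h=q[(np.hypot(q[:,0]-c[0],q[:,1]-c[1])<40)&(q[:,2]>zf+44)&(q[:,2]<zf+106)]
        if len(h)>9: print(" shank",len(h),cv2.minAreaRect(h[:,:2].astype(np.float32)))
        h=q[(np.hypot(q[:,0]-c[0],q[:,1]-c[1])<45)&(q[:,2]>zf-15)&(q[:,2]<zf+36)]
        if len(h)>9: print(" head z",np.percentile(h[:,2],[1,5,50,99]),cv2.minEnclosingCircle(h[:,:2].astype(np.float32)))
        if n=="side":
            r=(np.hypot(q[:,0]-c[0],q[:,1]-c[1])<22)
            print(" centre column z hist",np.histogram(q[r,2]-c[2],bins=np.arange(-135,-10,6)))
E
python3 - <<'E'
from look import *
to([533,220,218],13); look(5)
E
```

```text
clock 11.62 pos [530.8 219.4 314. ] rpy [-90.3  -0.3  13.1] F [ 0.4 -1.4 -6.6] grip 25.8
 move [ 1.8 96.   0.6] twist [0. 0. 0.]
top pin z 27 118.0096538534674
 shank 35 ((519.2029418945312, 231.6097412109375), (8.331500053405762, 11.500948905944824), 42.46055603027344)
 head z [197.  200.7 224.9 226.9] ((515.305908203125, 222.22206115722656), 33.67206954956055)
side pin z 0 
 shank 142 ((528.3846435546875, 218.96641540527344), (11.98675537109375, 49.71479797363281), 13.70602798461914)
 head z [192.2 195.6 219.7 226.9] ((526.7935791015625, 218.90330505371094), 36.87612533569336)
 centre column z hist (array([ 0,  0,  0,  0,  0,  0,  0, 84, 25,  9, 16,  7,  7,  3,  9,  9,  9,
        6,  7,  8]), array([-135, -129, -123, -117, -111, -105,  -99,  -93,  -87,  -81,  -75,
        -69,  -63,  -57,  -51,  -45,  -39,  -33,  -27,  -21,  -15]))
```

Pin reading unchanged at 118.0 (bias about +1.3) after a 41 N blow: it's home. Descend to insertion height.

Request:
{"name": "apply_moves", "arguments": {"targets": [{"xyz":[2,20,0.6],"twist":[0,0,0],"gripper":20},{"xyz":[2,50,0.6],"twist":[0,0,0],"gripper":20},{"xyz":[2,78,0.6],"twist":[0,0,0],"gripper":20},{"xyz":[2,93,0.6],"twist":[0,0,0],"gripper":20},{"xyz":[2,96,0.6],"twist":[0,0,0],"gripper":20},{"xyz":[2,96,0.6],"twist":[0,0,0],"gripper":20},{"xyz":[2,96,0.6],"twist":[0,0,0],"gripper":20},{"xyz":[2,96,0.6],"twist":[0,0,0],"gripper":20}]}}

```text
clock: 12.38
tool_pos: [0.5354, 0.2194, 0.2203]
tool_rot: [-1.574, -0.009, 0.224]
contact_force: [0.0, 1.0, -4.7]
grip_width: 0.026
```

Run:
```python
from look import *
to([616,239.4,218],13); look(6)
p2=np.load("side6.npz")["p"]; cv2.imwrite("pics/ins.png",cv2.resize(p2[130:300,205:365,::-1],(560,595),interpolation=2))
```

```text
clock 12.38 pos [535.4 219.4 220.3] rpy [-90.2  -0.5  12.8] F [ 0.   1.  -4.7] grip 26.0
 move [83.   3.   1.7] twist [ 0. -0.  0.]
top pin z 28 118.69815411282059
 shank 48 ((529.15966796875, 224.98037719726562), (10.180819511413574, 28.195301055908203), 10.279253005981445)
 head z [101.  107.  131.2 133.2] ((526.1292724609375, 217.19805908203125), 35.53827667236328)
side pin z 0 
 shank 125 ((541.1994018554688, 229.61309814453125), (47.7146110534668, 45.547935485839844), 47.78391647338867)
 head z [ 98.7 102.1 128.  133.1] ((531.0606079101562, 220.87730407714844), 37.453250885009766)
 centre column z hist (array([ 0,  0,  0,  0,  0,  0,  0, 76, 22,  6, 12,  4,  5,  5,  8,  6,  3,
        4,  3,  3]), array([-135, -129, -123, -117, -111, -105,  -99,  -93,  -87,  -81,  -75,
        -69,  -63,  -57,  -51,  -45,  -39,  -33,  -27,  -21,  -15]))
```

View pics/ins.png

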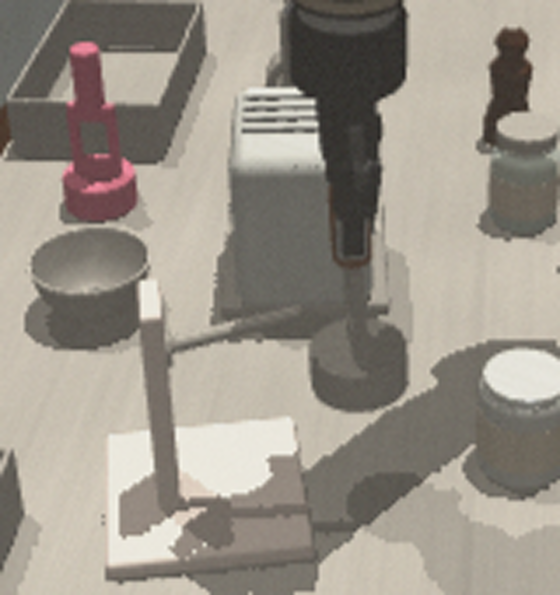

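Mallet upright at crop (358,330), peg tip at (300,308), roughly mid-eye. Insert.

Request:
{"name": "apply_moves", "arguments": {"targets": [{"xyz":[8,2,1.7],"twist":[0,0,0],"gripper":20},{"xyz":[20,3,1.7],"twist":[0,0,0],"gripper":20},{"xyz":[34,3,1.7],"twist":[0,0,0],"gripper":20},{"xyz":[48,3,1.7],"twist":[0,0,0],"gripper":20},{"xyz":[62,3,1.7],"twist":[0,0,0],"gripper":20},{"xyz":[74,3,1.7],"twist":[0,0,0],"gripper":20},{"xyz":[81,3,1.7],"twist":[0,0,0],"gripper":20},{"xyz":[83,3,1.7],"twist":[0,0,0],"gripper":20},{"xyz":[83,3,1.7],"twist":[0,0,0],"gripper":20}]}}

```text
clock: 13.23
tool_pos: [0.6159, 0.2397, 0.2176]
tool_rot: [-1.574, -0.008, 0.224]
contact_force: [0.1, -0.0, -5.5]
grip_width: 0.0255
```

Run:
```python
from look import *
to([616,239.4,193],13); look(7)
p=np.load("side7.npz")["p"]; cv2.imwrite("pics/ins2.png",cv2.resize(p[130:300,205:365,::-1],(560,595),interpolation=2))
```

```text
clock 13.23 pos [615.9 239.7 217.6] rpy [-90.2  -0.5  12.8] F [ 0.1 -0.  -5.5] grip 25.5
 move [-0.1 24.6 -0.2] twist [ 0. -0.  0.]
top pin z 28 117.91606101897601
 shank 126 ((603.7060546875, 230.5360870361328), (40.94350814819336, 40.13051986694336), 43.30165481567383)
 head z [ 99.6 103.9 127.9 130.5] ((609.8075561523438, 235.42652893066406), 35.42305374145508)
side pin z 0 
 shank 224 ((616.019287109375, 244.26724243164062), (40.83824157714844, 76.21479034423828), 84.04332733154297)
 head z [ 97.   99.4 125.6 130.5] ((609.3377075195312, 239.97970581054688), 37.242862701416016)
 centre column z hist (array([ 0,  0,  0,  0,  0,  0,  0, 83, 26,  0,  1,  8, 27, 32, 10,  1,  3,
        2,  1,  1]), array([-135, -129, -123, -117, -111, -105,  -99,  -93,  -87,  -81,  -75,
        -69,  -63,  -57,  -51,  -45,  -39,  -33,  -27,  -21,  -15]))
```

View pics/ins2.png

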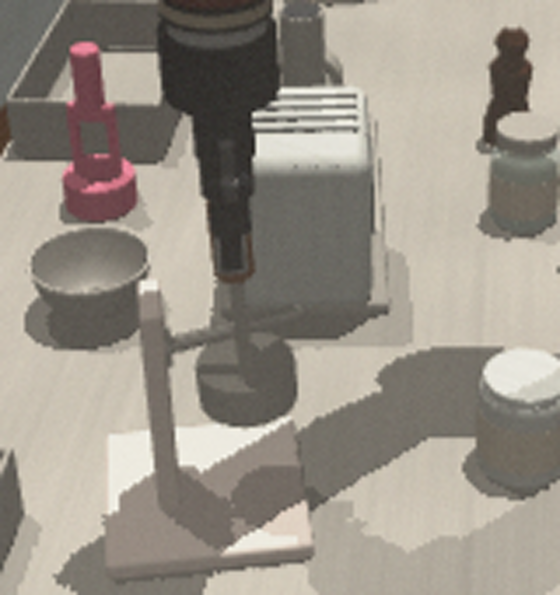

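The peg passes through the eye (tip emerging at crop (300,310)), no contact force. Lower gently.

Request:
{"name": "apply_moves", "arguments": {"targets": [{"xyz":[0,4,0],"twist":[0,0,0],"gripper":20},{"xyz":[0,10,0],"twist":[0,0,0],"gripper":20},{"xyz":[0,16,0],"twist":[0,0,0],"gripper":20},{"xyz":[0,20,0],"twist":[0,0,0],"gripper":20},{"xyz":[0,22,0],"twist":[0,0,0],"gripper":20},{"xyz":[0,24,0],"twist":[0,0,0],"gripper":20},{"xyz":[0,25,0],"twist":[0,0,0],"gripper":20},{"xyz":[0,25,0],"twist":[0,0,0],"gripper":20},{"xyz":[0,25,0],"twist":[0,0,0],"gripper":20}]}}

```text
clock: 14.08
tool_pos: [0.6154, 0.2396, 0.1937]
tool_rot: [-1.575, -0.009, 0.225]
contact_force: [-1.6, -2.4, 1.5]
grip_width: 0.0256
```

Run:
```python
from h import *
to([616,239.4,190],13)
```

```text
clock 14.08 pos [615.4 239.6 193.7] rpy [-90.2  -0.5  12.9] F [-1.6 -2.4  1.5] grip 25.6
 move [ 0.5  3.7 -0.4] twist [ 0.004 -0.002  0.009]
```

Weight is on the peg. Release gradually.

Request:
{"name": "apply_moves", "arguments": {"targets": [{"xyz":[0,0,0],"twist":[0,0,0],"gripper":24},{"xyz":[0,0,0],"twist":[0,0,0],"gripper":27},{"xyz":[0,0,0],"twist":[0,0,0],"gripper":29},{"xyz":[0,0,0],"twist":[0,0,0],"gripper":31},{"xyz":[0,0,0],"twist":[0,0,0],"gripper":34},{"xyz":[0,0,0],"twist":[0,0,0],"gripper":34},{"xyz":[0,0,0],"twist":[0,0,0],"gripper":34},{"xyz":[0,0,0],"twist":[0,0,0],"gripper":34},{"xyz":[0,0,0],"twist":[0,0,0],"gripper":34},{"xyz":[0,0,0],"twist":[0,0,0],"gripper":34}], "grip_force": 20}}

```text
clock: 14.92
tool_pos: [0.6154, 0.2396, 0.1938]
tool_rot: [-1.575, -0.009, 0.225]
contact_force: [0.0, 0.2, -0.2]
grip_width: 0.0341
```

Run:
```python
from look import *
to([616,239.4,190],13); look(8)
```

```text
clock 14.92 pos [615.4 239.6 193.8] rpy [-90.2  -0.5  12.9] F [ 0.   0.2 -0.2] grip 34.1
 move [ 0.5  3.8 -0.4] twist [ 0. -0.  0.]
top pin z 28 117.89142939586772
 shank 120 ((602.0414428710938, 238.31591796875), (39.806583404541016, 43.7691650390625), 71.62176513671875)
 head z [ 75.7  78.5 104.5 106.7] ((608.7855224609375, 237.17405700683594), 36.22513961791992)
side pin z 0 
 shank 221 ((612.658447265625, 250.795166015625), (77.90705108642578, 30.277708053588867), 16.289493560791016)
 head z [ 73.3  75.8 102.3 106.7] ((610.0957641601562, 240.34503173828125), 38.06113052368164)
 centre column z hist (array([ 0,  0,  0,  0,  0,  0,  1, 89, 17,  0,  0,  2,  1,  2,  2,  3, 21,
       33, 14,  5]), array([-135, -129, -123, -117, -111, -105,  -99,  -93,  -87,  -81,  -75,
        -69,  -63,  -57,  -51,  -45,  -39,  -33,  -27,  -21,  -15]))
```

Hanging free, zero contact force. Open wider and retreat straight up.

Request:
{"name": "apply_moves", "arguments": {"targets": [{"xyz":[0,0,0],"twist":[0,0,0],"gripper":60},{"xyz":[0,0,0],"twist":[0,0,0],"gripper":60},{"xyz":[0,0,0],"twist":[0,0,0],"gripper":60},{"xyz":[0,0,0],"twist":[0,0,0],"gripper":60},{"xyz":[0,-8,0],"twist":[0,0,0],"gripper":60},{"xyz":[0,-22,0],"twist":[0,0,0],"gripper":60},{"xyz":[0,-42,0],"twist":[0,0,0],"gripper":60},{"xyz":[0,-70,0],"twist":[0,0,0],"gripper":60},{"xyz":[0,-100,0],"twist":[0,0,0],"gripper":60},{"xyz":[0,-130,0],"twist":[0,0,0],"gripper":60},{"xyz":[-30,-150,0],"twist":[0,0,0],"gripper":60},{"xyz":[-65,-160,0],"twist":[0,0,0],"gripper":60},{"xyz":[-95,-160,0],"twist":[0,0,0],"gripper":60},{"xyz":[-110,-160,0],"twist":[0,0,0],"gripper":60},{"xyz":[-110,-160,0],"twist":[0,0,0],"gripper":60},{"xyz":[-110,-160,0],"twist":[0,0,0],"gripper":60}]}}

```text
clock: 16.35
tool_pos: [0.5066, 0.2153, 0.3539]
tool_rot: [-1.576, -0.011, 0.225]
contact_force: [0.4, 0.4, -0.4]
grip_width: 0.0601
```

Run:
```python
from look import *
to([616,239.4,190],13); look(9)
ds=[]
for k in range(10):
    p,d=camera("side")
    q=cloud("side",d).reshape(-1,3)*1000
    h=q[(np.hypot(q[:,0]-612,q[:,1]-240)<45)&(q[:,2]>60)&(q[:,2]<108)]; g=q[(np.hypot(q[:,0]-612,q[:,1]-240)<40)&(q[:,2]>200)&(q[:,2]<245)]
    if k in(0,9): print("head",len(h),h.mean(0),"grip",len(g),g.mean(0),g[:,2].max())
a=np.load("side9.npz")["p"];b=np.load("top9.npz")["p"]
cv2.imwrite("pics/end.png",np.hstack([cv2.resize(b[110:310,240:480,::-1],(400,333)),cv2.resize(a[100:300,205:405,::-1],(400,333))]))
```

```text
clock 16.35 pos [506.6 215.3 353.9] rpy [-90.3  -0.7  12.9] F [ 0.4  0.4 -0.4] grip 60.1
 move [110.1 165.2  -0.2] twist [ 0. -0.  0.]
top pin z 28 117.93886005569209
side pin z 0 
 centre column z hist (array([0, 0, 0, 0, 0, 0, 0, 0, 0, 0, 0, 0, 0, 0, 0, 0, 0, 0, 0, 0]), array([-135, -129, -123, -117, -111, -105,  -99,  -93,  -87,  -81,  -75,
        -69,  -63,  -57,  -51,  -45,  -39,  -33,  -27,  -21,  -15]))
head 574 [607.3 254.1  97.6] grip 218 [615.2 248.1 225.6] 244.11556638654795
head 563 [607.6 254.2  97.3] grip 222 [615.  248.3 225.2] 244.15409055607228
```

View pics/end.png

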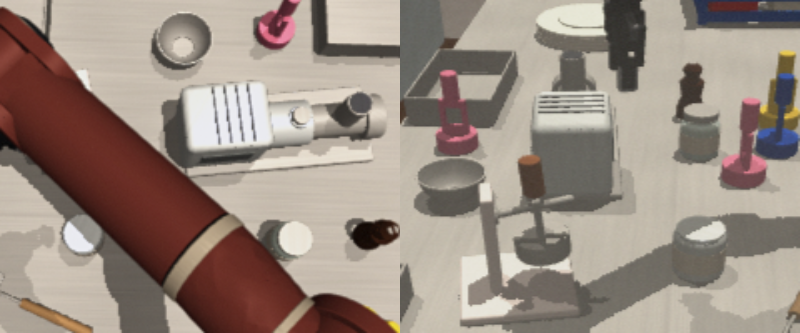

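The mallet hangs on the peg (right half, (533,210)) and is still. The pin is down and the bystanders are in place. Handing in.

```bash
python3 -c "
from plant import *
print(finish_job())"
```

```text
the job is handed in; nothing more can be done
None
```

I gripped the steel mallet by its wooden grip and hit the locking pin with four brisk blows of its head. I then hung it by the eye on the stand's peg, let go and moved the arm clear. The job was handed in at about 17 s of the 48 s allowed.

**Pin:** The final reading of its top is 117.9 mm. The camera reads other surfaces of known height about 1.4 mm high, so that is about 116.5 mm, against 117 mm for fully home. It did not move further after the last blow, which was pressing with about 41 N at its end. One check disagrees: the measured travel was about 18 mm rather than 20 mm. I put that down to a low first reading of the raised pin.

**Mallet:** Contact force dropped to about zero when the fingers opened. Its head and grip positions stayed within 0.5 mm over about 0.5 s, and it hangs with a slight lean.

**Bystanders:** In the last pictures the jar, can, bowl, mill and coloured look-alikes looked undisturbed. I checked these by eye only, and I did not check the tub or spatula closely.

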